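# Put a wrongly loaded centrifuge rotor in balance

## Task

The centrifuge has been loaded wrongly: make it ready to spin the four white-capped plastic tubes, with the two tall ones standing in buckets opposite each other and the two short ones in buckets opposite each other. Glass must not be spun, so both glass tubes with black rubber stoppers must end up in the bench rack, whose free places are also the only spots to park a tube on the way. Every tube must stand fully down in its place; set the tubes down rather than dropping them, and do not tip them over.

Things in the scene. Friction and masses are not known exactly. Their poses are not given: they have to be found in the camera images.
- rotor: Rotor in the centrifuge bowl, locked, at any yaw. Origin: on its upright axis, at the buckets' underside, 28 mm above the table. Four upright open buckets stand 60 mm from the axis on its own +x, -x, +y, -y; +x faces -x, +y faces -y across the hub. Bore 32 to 36 mm, outside 43 mm; inner floor 5 mm, rim 50 mm above the origin: a tube's foot stands at 5 mm. Hub and arms stay below 53 mm.
- centrifuge: White bench centrifuge, 262 mm deep (x) by 236 mm wide (y), fixed; deck 78 mm high with a 184 mm round bowl opening centred on the rotor's axis. Origin: on the table under its centre; -x is the front with the control panel. Its lid stands open at the far edge (local x = +0.13 m), 222 mm wide, leaning back, its top 0.29 m above the table.
- rack: White square bench rack, 144 x 144 x 50 mm, fixed. Origin: centre of its underside. Four places at x = +-35, y = +-35 mm in its frame: 33 mm holes in the top plate; a tube's foot stands 8 mm above the origin. Two places start free. A 48 mm wide, 92 mm tall reagent bottle stands on the table about 112 mm from its centre on its +x side, a red rubber bulb lies in front.
- tall_tube_a: Tall plastic centrifuge tube, 115 mm: clear body 29 mm in diameter, conical foot (flat tip 13 mm, full width from 14 mm up), wide white ribbed cap, 39 mm in diameter, over the top 14 mm; about 60 g. Grip the cap 104 mm above the foot, any yaw. Origin: centre of its foot; z up the tube. Start: in a rotor bucket.
- tall_tube_b: Tall plastic centrifuge tube, 115 mm: clear body 29 mm in diameter, conical foot (flat tip 13 mm, full width from 14 mm up), wide white ribbed cap, 39 mm in diameter, over the top 14 mm; about 60 g. Grip the cap 104 mm above the foot, any yaw. Origin: centre of its foot; z up the tube. Start: in a rotor bucket.
- short_tube_a: Short plastic centrifuge tube, 85 mm: clear body 29 mm in diameter, conical foot (flat tip 13 mm, full width from 12 mm up), white cap 32 mm in diameter over the top 18 mm, nearly flush, with a grey disc on it; about 40 g. Grip the cap 73 mm above the foot, any yaw. Origin: centre of its foot; z up the tube. Start: in a rotor bucket, across from a tall one.
- short_tube_b: Short plastic centrifuge tube, 85 mm: clear body 29 mm in diameter, conical foot (flat tip 13 mm, full width from 12 mm up), white cap 32 mm in diameter over the top 18 mm, nearly flush, with a grey disc on it; about 40 g. Grip the cap 73 mm above the foot, any yaw. Origin: centre of its foot; z up the tube. Start: in the bench rack.
- glass_tube_a: Glass tube, 104 mm: clear body 29 mm in diameter with a rounded foot, rim 31 mm wide at 86 to 90 mm, black rubber stopper 27 mm wide over the top 14 mm; about 50 g. Grip the body 74 mm above the foot, any yaw. Origin: centre of its foot; z up the tube. Start: in a rotor bucket, across from a tall one.
- glass_tube_b: Glass tube, 104 mm: clear body 29 mm in diameter with a rounded foot, rim 31 mm wide at 86 to 90 mm, black rubber stopper 27 mm wide over the top 14 mm; about 50 g. Grip the body 74 mm above the foot, any yaw. Origin: centre of its foot; z up the tube. Start: already in the bench rack; it need not be moved.

How it is judged:
By the outcome, as a careful person would: the job done as asked, in the order asked, and still so for the second after the job is handed in, with the robot touching nothing.
It also fails if it takes over 104 s, if anything falls off the work surface, if the arm or the gripper's body presses on something with over 40 N, if the wrist force passes 120 N, or if a joint passes its speed limit or range.

## Robot

A 7-joint arm with a two-finger parallel gripper is mounted at the origin on a cart in front of the work surface, level with it; the furniture and walls round the work are solid. World frame = base frame: x ahead of the robot, y to its left, z up, the work surface at z = 0. Lengths are in m, angles in rad, forces in N, time in s.
With the tool pointing down it reaches from about 0.4 to 0.85 m from the base axis. Payload 4.4 kg.
Tool frame: the origin (TCP) lies midway between the tips of the shut fingers; the grasp point (between the pads) lies 19 mm behind it (grip_depth is the distance from the TCP to the grasp point, in m); z points along the fingers, y is the line along which they close (so a half turn about z gives the same grasp; the last joint's range is limited). The gripper opens to 94 mm and grips with 3 to 60 N. Pads are 16 mm wide; open, the fingers measure 119 mm over their backs; the gripper's body (75 mm by 177 mm) begins 78 mm behind the grasp point.
Start: joints at [-1.339, 0.628, 0.038, 1.517, -0.027, 0.996, -0.02], TCP at [0.191, 0.621, 0.205] pointing down, gripper open.
Joint ranges: [-3.06, 3.06], [-0.37, 2.12], [-1.25, 1.32], [0.18, 2.47], [-1.1, 4.24], [0.23, 1.98], [-2.94, 2.94]. Speed limits (rad/s): [2.57, 2.57, 3.14, 3.14, 3.14, 3.14, 3.14].

## Interface

Orientations are given as a 3x3 rotation matrix whose columns are the frame's x, y, z axes.
In Python, from rig import get_state, grab_frame, camera_params, hand_in, grip_depth gives the robot as it stands.
- The arm moves only by the shell command python3 -m handwheel 'ROWS' [FORCE]. ROWS is JSON, a list of rows, each an object with "travel": the shift along the tool's x, y, z in cm, a list of three; "delta_rot": the turn, a rotation vector about the tool's x, y, z in rad, a list of three; "grip": the opening, from 0 (shut) to 1 (fully open). In form: [{"travel": [tx, ty, tz], "delta_rot": [ax, ay, az], "grip": grip}, ...]. A call has 1 to 20 rows; each row shifts and turns the commanded pose from where the row before left it, along the tool's axes as they then stand; what a row does not reach is not made up. A row lasts 1/12 s, in which the tool goes at most 41.7 mm and 7.16 degrees, less where a joint would pass 70% of its speed; a pose out of reach is approached as far as the arm can. A call with a gripper value outside its range is refused whole. The fingers move at their own pace and stop on an object; FORCE is the grip in N (left out, the last holds). Time passes only in rows, so rows that do not move let the fingers close. It gives the time, the measured TCP pose, the force, the opening and the grip force at its end, in the units of the state.
- get_state(): the state, without advancing time (a new reading comes with each control period).
- grab_frame(name): name is "side" or "top"; returns the picture (384x512x3 uint8, red, green, blue); there is no depth.
- camera_params(name): a dict with "intrinsics" (3x3 intrinsics, pixels), "dist_coeffs" ([k1, k2, p1, p2, k3] as OpenCV has them; the pictures are not rectified), "R" (3x3) and "t" (3): a world point X has camera coordinates R X + t. Camera axes: x right, y down, z forward; pixel columns grow to the right and rows downward; lengths in m; the calibration is good to about 2 mm. A picture is of the moment at which its call begins. camera_params takes no time and is no camera call.
- hand_in(): hands the job in; it is judged then, once.
The state is a dict: "time": time; "joint_pos": joint angles; "dq": joint speeds; "joint_efforts": joint torques, N m; "tool_pos": TCP position; "orientation": TCP orientation; "ft_force": force on the tool from outside, world axes, zero at the start; "moment": the same for the moment, N m; "finger_gap": opening from 0.0 (shut) to 1.0 (fully open); "gripper_force": force on a finger pad.
Only numpy, scipy, OpenCV 4.12 (cv2) and the standard library are available. Lean on these libraries where they do the work, as an engineer would, in place of code of your own. Each camera call takes 0.05 s, during which the arm holds its last target. There are 200 camera calls.

## Working session

There is one attempt and no reset: what is moved stays moved. The work goes in short steps, Python scripts to look and compute and a shell command to move; the robot and the scene stay as the last step left them, time stands still between calls to the robot, and variables do not carry over. Pictures are saved under pics/ and viewed, at most 14 in all, crops included, and the job is handed in when it is done.

```bash
mkdir -p pics; python3 - <<'E'
from rig import *
import cv2,json
for n in("side","top"):
    cv2.imwrite(f"pics/{n}0.png",cv2.resize(grab_frame(n),None,fx=1.5,fy=1.5,interpolation=cv2.INTER_CUBIC)[:,:,::-1])
    print(n,camera_params(n))
s=get_state();print(s["time"],s["tool_pos"],s["orientation"],s["finger_gap"],grip_depth)
E
```

```text
side {'intrinsics': array([[353.9911397 ,   0.        , 251.54689055],
       [  0.        , 353.9911397 , 184.69905118],
       [  0.        ,   0.        ,   1.        ]]), 'dist_coeffs': array([-0.08720345,  0.        ,  0.        ,  0.        ,  0.        ]), 'R': array([[ 0.98107994, -0.1935504 , -0.00451595],
       [-0.10659813, -0.52056538, -0.84714138],
       [ 0.16161371,  0.83159481, -0.53134836]]), 't': array([-0.45912886,  0.19059169,  0.64452757])}
top {'intrinsics': array([[401.15862305,   0.        , 261.87385451],
       [  0.        , 401.15862305, 194.53369231],
       [  0.        ,   0.        ,   1.        ]]), 'dist_coeffs': array([-0.11995964,  0.        ,  0.        ,  0.        ,  0.        ]), 'R': array([[ 0.0236707 , -0.99971724, -0.0022685 ],
       [-0.97645284, -0.02263303, -0.21454045],
       [ 0.21442844,  0.00729341, -0.97671247]]), 't': array([0.1698205 , 0.51482936, 0.81032607])}
0.1 [0.19052071 0.62086222 0.20467464] [[-9.55995767e-01  2.93380099e-01 -4.58606095e-04]
 [ 2.93380457e-01  9.55994499e-01 -1.55735983e-03]
 [-1.84734778e-05 -1.62337547e-03 -9.99998682e-01]] 1.0009140419693057 0.0188
```

View pics/side0.png

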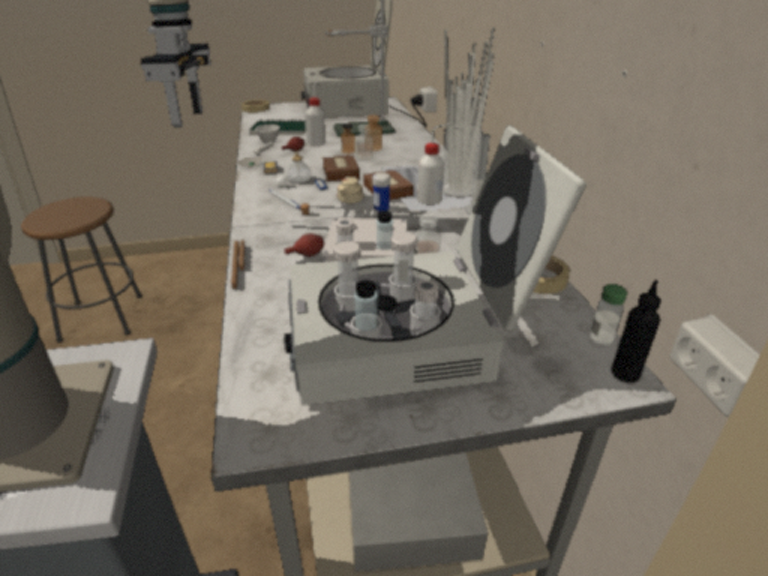

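View pics/top0.png

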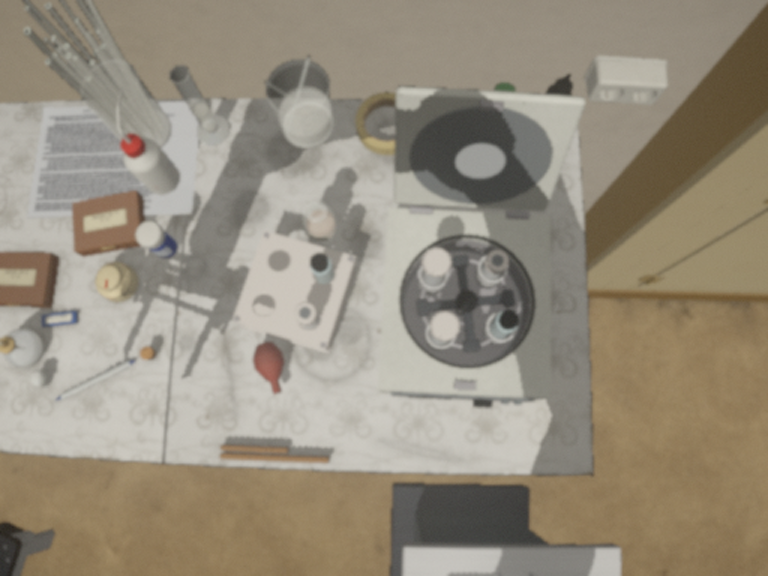

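The side view shows the centrifuge at about (380,310) on the 1.5x picture, with the rack behind it. The top view shows the rotor hub at about (467,300). Tall caps are at (437,262) and (445,328), the short one at (495,262) and glass at (508,320). In the rack, glass is at (320,264), short at (305,313), and the free holes are at (278,260) and (263,304). Next I'll take enlarged crops.

```bash
python3 - <<'E'
from rig import *
import cv2,numpy as np
def crop(im,x0,y0,w,h,f): return cv2.resize(im[y0:y0+h,x0:x0+w],None,fx=f,fy=f,interpolation=cv2.INTER_CUBIC)
t=np.mean([grab_frame("top") for _ in range(4)],0).astype('uint8')
s=np.mean([grab_frame("side") for _ in range(4)],0).astype('uint8')
cv2.imwrite("pics/t_rot.png",crop(t,262,150,100,100,6)[:,:,::-1])
cv2.imwrite("pics/t_rack.png",crop(t,150,130,100,110,5)[:,:,::-1])
cv2.imwrite("pics/s_both.png",crop(s,185,120,130,110,5)[:,:,::-1])
E
```

```text
(no output)
```

View pics/t_rot.png

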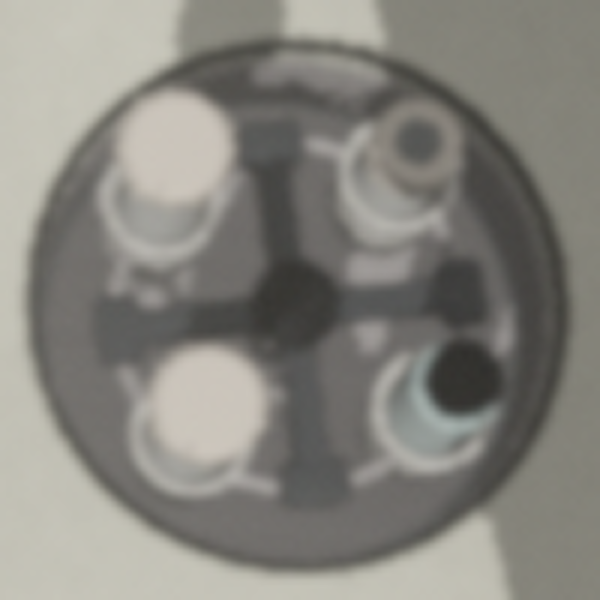

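View pics/t_rack.png

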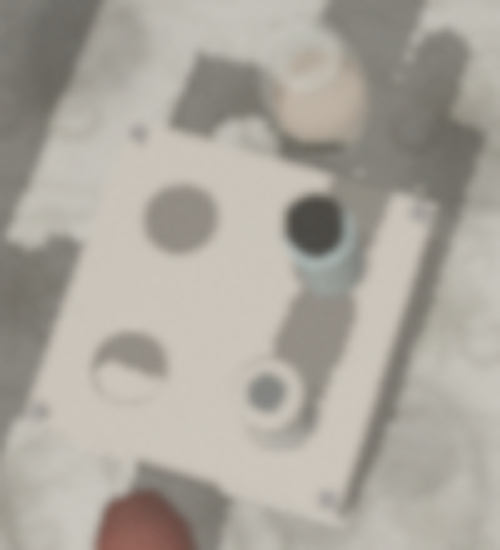

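View pics/s_both.png

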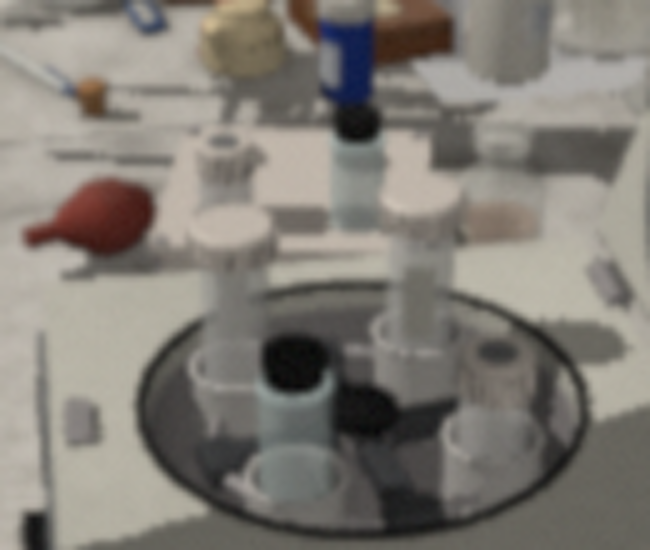

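In the crops I read these cap-top centres. Top view of the rotor: talls (175,148) and (208,402), short (418,142), glass (464,377), bowl circle (299,305). Side view: talls (422,190) and (232,224), short (498,352), glass (297,357), rack short (222,142), rack glass (356,117). Top view of the rack: free holes (180,219) and (130,367), short (268,393), glass (315,224).

```bash
cat > geo.py <<'E'
from rig import *
import cv2,numpy as np
from scipy.optimize import least_squares
C={n:camera_params(n) for n in("side","top")}
def orig(p,x0,y0,f): return (np.array(p,float)+.5)/f-.5+[x0,y0]
def und(n,p): 
    c=C[n];return cv2.undistortPoints(np.array(p,float).reshape(1,1,2),c["intrinsics"],c["dist_coeffs"]).ravel()
def tri(pt,ps):
    P=[np.c_[C[n]["R"],C[n]["t"]] for n in("top","side")]
    X=cv2.triangulatePoints(P[0],P[1],und("top",pt).reshape(2,1),und("side",ps).reshape(2,1)).ravel();return X[:3]/X[3]
def plane(n,p,z):
    c=C[n];d=c["R"].T@np.r_[und(n,p),1];o=-c["R"].T@c["t"];return o+d*(z-o[2])/d[2]
E
cat > m.py <<'E'
from geo import *
T=lambda p:orig(p,262,150,6);K=lambda p:orig(p,150,130,5);S=lambda p:orig(p,185,120,5)
np.set_printoptions(precision=4,suppress=True)
L={"tallF":(T((175,148)),S((422,190)),.148),"tallN":(T((208,402)),S((232,224)),.148),"short":(T((418,142)),S((498,352)),.118),"glass":(T((464,377)),S((297,357)),.137),
"rshort":(K((268,393)),S((222,142)),.093),"rglass":(K((315,224)),S((356,117)),.112)}
for k,(a,b,z) in L.items(): print(k,tri(a,b),"exp z",z,"top@z",plane("top",a,z)[:2],"side@z",plane("side",b,z)[:2])
print("bowl",plane("top",T((299,305)),.078))
for p,q in(((196,431),'N'),((437,408),'G'),((160,198),'F')): print("rim",q,plane("top",T(p),.078))
sc=[plane("top",K(p),.05) for p in((139,132),(422,212),(40,411),(328,498))];print("rack ctr",np.mean(sc,0))
for p in((180,219),(130,367)): print("hole",plane("top",K(p),.05))
E
python3 m.py
```

```text
tallF [0.5318 0.126  0.1491] exp z 0.148 top@z [0.5323 0.1259] side@z [0.532  0.1279]
tallN [0.4485 0.1147 0.1479] exp z 0.148 top@z [0.4491 0.1147] side@z [0.4478 0.1144]
short [0.5437 0.0417 0.1188] exp z 0.118 top@z [0.5447 0.0414] side@z [0.5433 0.0426]
glass [0.4606 0.0303 0.1344] exp z 0.137 top@z [0.4609 0.0308] side@z [0.4593 0.0263]
rshort [0.4694 0.3014 0.094 ] exp z 0.093 top@z [0.471  0.3015] side@z [0.4682 0.3029]
rglass [0.5371 0.2835 0.1102] exp z 0.112 top@z [0.5382 0.2831] side@z [0.5346 0.2791]
bowl [0.4957 0.0773 0.078 ]
rim N [0.4503 0.1131 0.078 ]
rim G [0.4602 0.0292 0.078 ]
rim F [0.5331 0.1264 0.078 ]
rack ctr [0.5149 0.3263 0.05  ]
hole [0.556  0.3517 0.05  ]
hole [0.4888 0.3693 0.05  ]
```

Triangulated heights agree with the text to within 3 mm, the bucket pairs share a centre at (0.496, 0.078), and the rack spacing comes out at 70 mm. Three moves do it:
1. Glass goes from its bucket G to the free rack hole (0.489, 0.369).
2. The near tall tube moves from N to G, opposite the other tall one.
3. The rack's short tube goes to N, opposite the other short one.

I'll turn the tool to world axes first, so that tx = -dx, ty = dy and tz = -dz.

```bash
python3 -m handwheel '[{"travel":[0,0,-0.5],"delta_rot":[0,0,-0.1],"grip":0.6},{"travel":[0,0,-0.5],"delta_rot":[0,0,-0.1],"grip":0.6},{"travel":[0,0,-0.5],"delta_rot":[0,0,-0.098],"grip":0.6},{"travel":[-1.6,-3.5,0],"delta_rot":[0,0,0],"grip":0.6},{"travel":[-1.6,-3.5,0],"delta_rot":[0,0,0],"grip":0.6},{"travel":[-1.6,-3.5,0],"delta_rot":[0,0,0],"grip":0.6},{"travel":[-1.6,-3.5,0],"delta_rot":[0,0,0],"grip":0.6},{"travel":[-1.6,-3.5,0],"delta_rot":[0,0,0],"grip":0.6},{"travel":[-1.6,-3.5,0],"delta_rot":[0,0,0],"grip":0.6},{"travel":[-1.6,-3.5,0],"delta_rot":[0,0,0],"grip":0.6},{"travel":[-1.6,-3.5,0],"delta_rot":[0,0,0],"grip":0.6},{"travel":[-1.6,-3.5,0],"delta_rot":[0,0,0],"grip":0.6},{"travel":[-1.6,-3.5,0],"delta_rot":[0,0,0],"grip":0.6},{"travel":[-1.6,-3.5,0],"delta_rot":[0,0,0],"grip":0.6},{"travel":[-1.6,-3.5,0],"delta_rot":[0,0,0],"grip":0.6},{"travel":[-1.6,-3.5,0],"delta_rot":[0,0,0],"grip":0.6},{"travel":[-1.6,-3.5,0],"delta_rot":[0,0,0],"grip":0.6},{"travel":[-1.6,-3.5,0],"delta_rot":[0,0,0],"grip":0.6},{"travel":[-1.6,-3.0,0],"delta_rot":[0,0,0],"grip":0.6},{"travel":[0,0,0],"delta_rot":[0,0,0],"grip":0.6}]' 20; python3 -c "from rig import *;s=get_state();print(s['orientation'],s['joint_pos'])"
```

```text
time: 2.17
tool_pos: [0.4499, 0.0594, 0.2209]
orientation: [[-1.0, 0.01, 0.003], [0.01, 1.0, -0.003], [-0.003, -0.003, -1.0]]
ft_force: [1.5, -0.1, -0.0]
finger_gap: 0.603
gripper_force: 0.0
[[-0.99994328  0.01014094  0.00325507]
 [ 0.01013088  0.9999439  -0.00309239]
 [-0.00328625 -0.00305924 -0.99998992]] [-0.24762915  0.3288334   0.06761008  2.02400478 -0.0256771   0.78698167
  1.39510567]
```

```bash
python3 -m handwheel '[{"travel":[-0.5,-1.5,0],"delta_rot":[0,0,-0.01],"grip":0.6},{"travel":[-0.56,-1.47,0],"delta_rot":[0,0,0],"grip":0.6},{"travel":[0,0,2.0],"delta_rot":[0,0,0],"grip":0.6},{"travel":[0,0,2.0],"delta_rot":[0,0,0],"grip":0.6},{"travel":[0,0,1.5],"delta_rot":[0,0,0],"grip":0.6},{"travel":[0,0,0],"delta_rot":[0,0,0],"grip":0.6},{"travel":[0,0,0],"delta_rot":[0,0,0],"grip":0.6},{"travel":[0,0,0],"delta_rot":[0,0,0],"grip":0.6}]' 20; python3 - <<'E'
from rig import *
import cv2,numpy as np
o=[]
for n,x,y in(("top",240,140),("side",205,110)):
    o.append(cv2.resize(grab_frame(n)[y:y+110,x:x+100],None,fx=4,fy=4,interpolation=cv2.INTER_CUBIC))
cv2.imwrite("pics/g1.png",np.hstack(o)[:,:,::-1])
E
```

```text
time: 2.83
tool_pos: [0.4581, 0.0372, 0.1662]
orientation: [[-1.0, -0.011, 0.001], [-0.011, 1.0, 0.0], [-0.001, 0.0, -1.0]]
ft_force: [0.2, 0.0, -0.2]
finger_gap: 0.6
gripper_force: 0.0
```

View pics/g1.png

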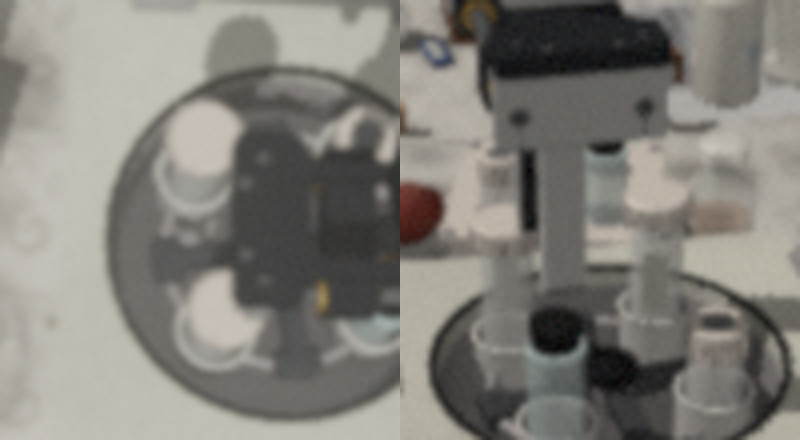

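The gripper stands over the glass tube, still a few mm short in y. I'll correct that, then descend.

```bash
python3 -m handwheel '[{"travel":[-0.24,-0.75,0],"delta_rot":[0,0,0.011],"grip":0.6},{"travel":[0,0,0],"delta_rot":[0,0,0],"grip":0.6},{"travel":[0,0,0],"delta_rot":[0,0,0],"grip":0.6},{"travel":[0,0,0],"delta_rot":[0,0,0],"grip":0.6},{"travel":[0,0,0],"delta_rot":[0,0,0],"grip":0.6},{"travel":[0,0,0],"delta_rot":[0,0,0],"grip":0.6}]' 20
```

```text
time: 3.43
tool_pos: [0.46, 0.0294, 0.1655]
orientation: [[-1.0, 0.001, -0.0], [0.001, 1.0, 0.0], [0.0, 0.0, -1.0]]
ft_force: [0.2, -0.4, -0.1]
finger_gap: 0.607
gripper_force: 0.0
```

```bash
python3 -m handwheel '[{"travel":[0,0,1.55],"delta_rot":[0,0,0],"grip":0.6},{"travel":[0,0,1.55],"delta_rot":[0,0,0],"grip":0.6},{"travel":[0,0,1.55],"delta_rot":[0,0,0],"grip":0.6},{"travel":[0,0,1.55],"delta_rot":[0,0,0],"grip":0.6},{"travel":[0,0,1.55],"delta_rot":[0,0,0],"grip":0.6},{"travel":[0,0,0],"delta_rot":[0,0,0],"grip":0.6},{"travel":[0,0,0],"delta_rot":[0,0,0],"grip":0.6},{"travel":[0,0,0],"delta_rot":[0,0,0],"grip":0.6},{"travel":[0,0,0],"delta_rot":[0,0,0],"grip":0.2},{"travel":[0,0,0],"delta_rot":[0,0,0],"grip":0.2},{"travel":[0,0,0],"delta_rot":[0,0,0],"grip":0.2},{"travel":[0,0,0],"delta_rot":[0,0,0],"grip":0.2},{"travel":[0,0,0],"delta_rot":[0,0,0],"grip":0.2},{"travel":[0,0,0],"delta_rot":[0,0,0],"grip":0.2}]' 20
```

```text
time: 4.6
tool_pos: [0.4603, 0.0294, 0.0883]
orientation: [[-1.0, 0.001, 0.001], [0.001, 1.0, 0.0], [-0.001, 0.0, -1.0]]
ft_force: [0.1, -0.7, 3.3]
finger_gap: 0.304
gripper_force: 20.0
```

Gripped: the opening is 28.6 mm, as the body should be. Lifting and carrying it to above the free hole.

```bash
python3 -m handwheel '[{"travel":[0,0,-0.6],"delta_rot":[0,0,0],"grip":0.2},{"travel":[0,0,-1.2],"delta_rot":[0,0,0],"grip":0.2},{"travel":[0,0,-2.3],"delta_rot":[0,0,0],"grip":0.2},{"travel":[0,0,-2.4],"delta_rot":[0,0,0],"grip":0.2},{"travel":[0,0,-2.5],"delta_rot":[0,0,0],"grip":0.2},{"travel":[0,0,-2.5],"delta_rot":[0,0,0],"grip":0.2},{"travel":[0,0,-2.0],"delta_rot":[0,0,0],"grip":0.2},{"travel":[0,0,0],"delta_rot":[0,0,0],"grip":0.2},{"travel":[-0.2,2.4,0],"delta_rot":[0,0,0],"grip":0.2},{"travel":[-0.25,3,0],"delta_rot":[0,0,0],"grip":0.2},{"travel":[-0.25,3,0],"delta_rot":[0,0,0],"grip":0.2},{"travel":[-0.25,3,0],"delta_rot":[0,0,0],"grip":0.2},{"travel":[-0.25,3,0],"delta_rot":[0,0,0],"grip":0.2},{"travel":[-0.25,3,0],"delta_rot":[0,0,0],"grip":0.2},{"travel":[-0.25,3,0],"delta_rot":[0,0,0],"grip":0.2},{"travel":[-0.25,3,0],"delta_rot":[0,0,0],"grip":0.2},{"travel":[-0.25,3,0],"delta_rot":[0,0,0],"grip":0.2},{"travel":[-0.25,3,0],"delta_rot":[0,0,0],"grip":0.2},{"travel":[-0.25,2.6,0],"delta_rot":[0,0,0],"grip":0.2},{"travel":[-0.2,1.9,0],"delta_rot":[0,0,0],"grip":0.2}]' 20;python3 -m handwheel '[{"travel":[0,0,0],"delta_rot":[0,0,0],"grip":0.2},{"travel":[0,0,0],"delta_rot":[0,0,0],"grip":0.2},{"travel":[0,0,0],"delta_rot":[0,0,0],"grip":0.2},{"travel":[0,0,0],"delta_rot":[0,0,0],"grip":0.2},{"travel":[0,0,0],"delta_rot":[0,0,0],"grip":0.2},{"travel":[0,0,0],"delta_rot":[0,0,0],"grip":0.2}]' 20
```

```text
time: 6.27
tool_pos: [0.4881, 0.371, 0.2217]
orientation: [[-1.0, -0.002, -0.002], [-0.002, 1.0, 0.0], [0.002, 0.0, -1.0]]
ft_force: [1.4, -0.1, -1.4]
finger_gap: 0.299
gripper_force: 20.0
time: 6.77
tool_pos: [0.4896, 0.3672, 0.2232]
orientation: [[-1.0, 0.002, 0.0], [0.002, 1.0, -0.0], [-0.0, -0.0, -1.0]]
ft_force: [-0.2, 0.8, -0.9]
finger_gap: 0.299
gripper_force: 20.0
```

```bash
python3 -m handwheel '[{"travel":[0.05,0.18,0],"delta_rot":[0,0,0],"grip":0.2},{"travel":[0,0,2],"delta_rot":[0,0,0],"grip":0.2},{"travel":[0,0,2.5],"delta_rot":[0,0,0],"grip":0.2},{"travel":[0,0,2.5],"delta_rot":[0,0,0],"grip":0.2},{"travel":[0,0,2],"delta_rot":[0,0,0],"grip":0.2},{"travel":[0,0,1.3],"delta_rot":[0,0,0],"grip":0.2},{"travel":[0,0,0],"delta_rot":[0,0,0],"grip":0.2},{"travel":[0,0,0],"delta_rot":[0,0,0],"grip":0.2},{"travel":[0,0,0],"delta_rot":[0,0,0],"grip":0.2},{"travel":[0,0,0],"delta_rot":[0,0,0],"grip":0.2}]' 20; python3 - <<'E'
from rig import *
import cv2,numpy as np
o=[]
for n,x,y in(("top",140,130),("side",205,90)):
    o.append(cv2.resize(grab_frame(n)[y:y+110,x:x+100],None,fx=4,fy=4,interpolation=cv2.INTER_CUBIC))
cv2.imwrite("pics/g2.png",np.hstack(o)[:,:,::-1])
E
```

```text
time: 7.6
tool_pos: [0.4897, 0.3708, 0.1214]
orientation: [[-1.0, 0.001, 0.002], [0.001, 1.0, 0.002], [-0.002, 0.002, -1.0]]
ft_force: [-0.2, -0.5, 0.3]
finger_gap: 0.303
gripper_force: 20.0
```

View pics/g2.png

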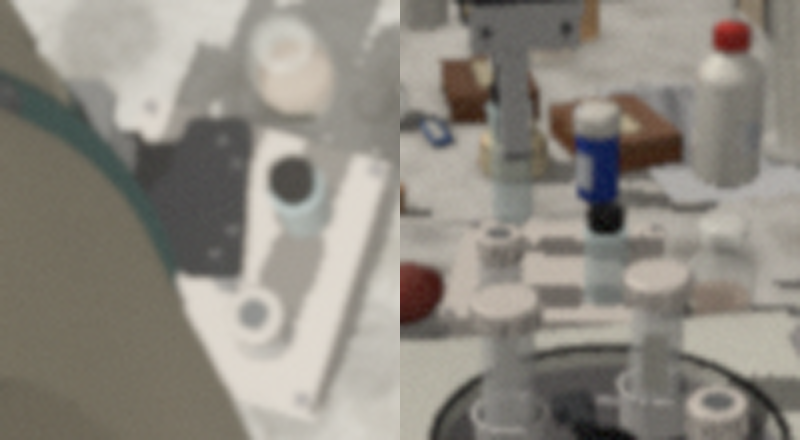

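The glass hangs upright just above the rack, its foot at about (510,220) in the side half, and the neighbours are untouched. I'll trim y and lower it.

```bash
python3 -m handwheel '[{"travel":[0,-0.17,0],"delta_rot":[0,0,0],"grip":0.2},{"travel":[0,0,0],"delta_rot":[0,0,0],"grip":0.2},{"travel":[0,0,0],"delta_rot":[0,0,0],"grip":0.2},{"travel":[0,0,1],"delta_rot":[0,0,0],"grip":0.2},{"travel":[0,0,1],"delta_rot":[0,0,0],"grip":0.2},{"travel":[0,0,1],"delta_rot":[0,0,0],"grip":0.2},{"travel":[0,0,0],"delta_rot":[0,0,0],"grip":0.2},{"travel":[0,0,0],"delta_rot":[0,0,0],"grip":0.2},{"travel":[0,0,0],"delta_rot":[0,0,0],"grip":0.2},{"travel":[0,0,0],"delta_rot":[0,0,0],"grip":0.2}]' 20
```

```text
time: 8.53
tool_pos: [0.4889, 0.3684, 0.0901]
orientation: [[-1.0, 0.001, 0.0], [0.001, 1.0, 0.0], [-0.0, 0.0, -1.0]]
ft_force: [-0.3, -0.5, -0.9]
finger_gap: 0.299
gripper_force: 20.0
```

Foot is inside the hole (35 mm above the table) with no contact force. Lowering the remaining 26.5 mm.

```bash
python3 -m handwheel '[{"travel":[0,0,0.8],"delta_rot":[0,0,0],"grip":0.2},{"travel":[0,0,0.8],"delta_rot":[0,0,0],"grip":0.2},{"travel":[0,0,0.5],"delta_rot":[0,0,0],"grip":0.2},{"travel":[0,0,0.3],"delta_rot":[0,0,0],"grip":0.2},{"travel":[0,0,0.15],"delta_rot":[0,0,0],"grip":0.2},{"travel":[0,0,0.1],"delta_rot":[0,0,0],"grip":0.2},{"travel":[0,0,0],"delta_rot":[0,0,0],"grip":0.2},{"travel":[0,0,0],"delta_rot":[0,0,0],"grip":0.2},{"travel":[0,0,0],"delta_rot":[0,0,0],"grip":0.2},{"travel":[0,0,0],"delta_rot":[0,0,0],"grip":0.2}]' 20
```

```text
time: 9.37
tool_pos: [0.4889, 0.3685, 0.0636]
orientation: [[-1.0, 0.001, 0.0], [0.001, 1.0, 0.0], [-0.0, 0.0, -1.0]]
ft_force: [0.8, 0.3, -0.9]
finger_gap: 0.303
gripper_force: 20.0
```

```bash
python3 -m handwheel '[{"travel":[0,0,0.05],"delta_rot":[0,0,0],"grip":0.2},{"travel":[0,0,0.05],"delta_rot":[0,0,0],"grip":0.2},{"travel":[0,0,0],"delta_rot":[0,0,0],"grip":0.2},{"travel":[0,0,0],"delta_rot":[0,0,0],"grip":0.2},{"travel":[0,0,0],"delta_rot":[0,0,0],"grip":0.2}]' 20
```

```text
time: 9.78
tool_pos: [0.4891, 0.3686, 0.0633]
orientation: [[-1.0, 0.001, 0.001], [0.001, 1.0, 0.001], [-0.001, 0.001, -1.0]]
ft_force: [-0.3, -1.4, 3.8]
finger_gap: 0.301
gripper_force: 20.0
```

It touches down at the expected height (+3.8 N). Releasing, rising, and going to above tall N.

```bash
python3 -m handwheel '[{"travel":[0,0,0],"delta_rot":[0,0,0],"grip":0.5},{"travel":[0,0,0],"delta_rot":[0,0,0],"grip":0.5},{"travel":[0,0,0],"delta_rot":[0,0,0],"grip":0.5},{"travel":[0,0,-1],"delta_rot":[0,0,0],"grip":0.5},{"travel":[0,0,-2],"delta_rot":[0,0,0],"grip":0.5},{"travel":[0,0,-3],"delta_rot":[0,0,0],"grip":0.5},{"travel":[0,0,-3],"delta_rot":[0,0,0],"grip":0.5},{"travel":[0,0,-3],"delta_rot":[0,0,0],"grip":0.5},{"travel":[0,0,-2],"delta_rot":[0,0,0],"grip":0.5},{"travel":[0.4,-2.0,0],"delta_rot":[0,0,0],"grip":0.65},{"travel":[0.45,-3,0],"delta_rot":[0,0,0],"grip":0.65},{"travel":[0.45,-3,0],"delta_rot":[0,0,0],"grip":0.65},{"travel":[0.45,-3,0],"delta_rot":[0,0,0],"grip":0.65},{"travel":[0.45,-3,0],"delta_rot":[0,0,0],"grip":0.65},{"travel":[0.45,-3,0],"delta_rot":[0,0,0],"grip":0.65},{"travel":[0.45,-3,0],"delta_rot":[0,0,0],"grip":0.65},{"travel":[0.45,-3,0],"delta_rot":[0,0,0],"grip":0.65},{"travel":[0.44,-2.4,0],"delta_rot":[0,0,0],"grip":0.65},{"travel":[0,0,0],"delta_rot":[0,0,0],"grip":0.65},{"travel":[0,0,0],"delta_rot":[0,0,0],"grip":0.65}]' 20;python3 -m handwheel '[{"travel":[0,0,0],"delta_rot":[0,0,0],"grip":0.65},{"travel":[0,0,0],"delta_rot":[0,0,0],"grip":0.65},{"travel":[0,0,0],"delta_rot":[0,0,0],"grip":0.65},{"travel":[0,0,0],"delta_rot":[0,0,0],"grip":0.65}]' 20
```

```text
time: 11.45
tool_pos: [0.4488, 0.1133, 0.2032]
orientation: [[-1.0, 0.004, 0.001], [0.004, 1.0, 0.0], [-0.001, 0.0, -1.0]]
ft_force: [1.3, 0.2, -0.3]
finger_gap: 0.649
gripper_force: 0.0
time: 11.78
tool_pos: [0.4487, 0.1155, 0.2024]
orientation: [[-1.0, -0.001, -0.0], [-0.001, 1.0, 0.0], [0.0, 0.0, -1.0]]
ft_force: [0.1, 0.6, -0.4]
finger_gap: 0.649
gripper_force: 0.0
```

```bash
python3 -m handwheel '[{"travel":[-0.05,-0.1,1],"delta_rot":[0,0,0],"grip":0.65},{"travel":[0,0,2],"delta_rot":[0,0,0],"grip":0.65},{"travel":[0,0,2],"delta_rot":[0,0,0],"grip":0.65},{"travel":[0,0,2],"delta_rot":[0,0,0],"grip":0.65},{"travel":[0,0,1.4],"delta_rot":[0,0,0],"grip":0.65},{"travel":[0,0,0],"delta_rot":[0,0,0],"grip":0.65},{"travel":[0,0,0],"delta_rot":[0,0,0],"grip":0.65},{"travel":[0,0,0],"delta_rot":[0,0,0],"grip":0.65},{"travel":[0,0,0],"delta_rot":[0,0,0],"grip":0.65},{"travel":[0,0,0],"delta_rot":[0,0,0],"grip":0.3},{"travel":[0,0,0],"delta_rot":[0,0,0],"grip":0.3},{"travel":[0,0,0],"delta_rot":[0,0,0],"grip":0.3},{"travel":[0,0,0],"delta_rot":[0,0,0],"grip":0.3},{"travel":[0,0,0],"delta_rot":[0,0,0],"grip":0.3},{"travel":[0,0,0],"delta_rot":[0,0,0],"grip":0.3}]' 20
```

```text
time: 13.03
tool_pos: [0.4495, 0.1135, 0.1187]
orientation: [[-1.0, 0.001, 0.001], [0.001, 1.0, 0.0], [-0.001, 0.0, -1.0]]
ft_force: [-0.3, -0.2, 2.1]
finger_gap: 0.387
gripper_force: 20.0
```

```bash
python3 -m handwheel '[{"travel":[0,0,-0.6],"delta_rot":[0,0,0],"grip":0.3},{"travel":[0,0,-1.2],"delta_rot":[0,0,0],"grip":0.3},{"travel":[0,0,-1.8],"delta_rot":[0,0,0],"grip":0.3},{"travel":[0,0,-1.8],"delta_rot":[0,0,0],"grip":0.3},{"travel":[0,0,-1.6],"delta_rot":[0,0,0],"grip":0.3},{"travel":[0,0,0],"delta_rot":[0,0,0],"grip":0.3},{"travel":[-0.12,-1,0],"delta_rot":[0,0,0],"grip":0.3},{"travel":[-0.22,-1.6,0],"delta_rot":[0,0,0],"grip":0.3},{"travel":[-0.22,-1.6,0],"delta_rot":[0,0,0],"grip":0.3},{"travel":[-0.22,-1.6,0],"delta_rot":[0,0,0],"grip":0.3},{"travel":[-0.22,-1.6,0],"delta_rot":[0,0,0],"grip":0.3},{"travel":[-0.12,-1,0],"delta_rot":[0,0,0],"grip":0.3},{"travel":[0,0,0],"delta_rot":[0,0,0],"grip":0.3},{"travel":[0,0,0],"delta_rot":[0,0,0],"grip":0.3},{"travel":[0,0,0],"delta_rot":[0,0,0],"grip":0.3},{"travel":[0,0,0],"delta_rot":[0,0,0],"grip":0.3},{"travel":[0,0,0],"delta_rot":[0,0,0],"grip":0.3},{"travel":[0,0,0],"delta_rot":[0,0,0],"grip":0.3}]' 20; python3 - <<'E'
from rig import *
import cv2,numpy as np
o=[]
for n,x,y in(("top",240,140),("side",205,110)):
    o.append(cv2.resize(grab_frame(n)[y:y+110,x:x+100],None,fx=4,fy=4,interpolation=cv2.INTER_CUBIC))
cv2.imwrite("pics/g3.png",np.hstack(o)[:,:,::-1])
E
```

```text
time: 14.53
tool_pos: [0.4602, 0.0302, 0.1884]
orientation: [[-1.0, -0.001, -0.0], [-0.001, 1.0, 0.0], [0.0, 0.0, -1.0]]
ft_force: [1.1, -0.1, -0.3]
finger_gap: 0.384
gripper_force: 20.0
```

View pics/g3.png

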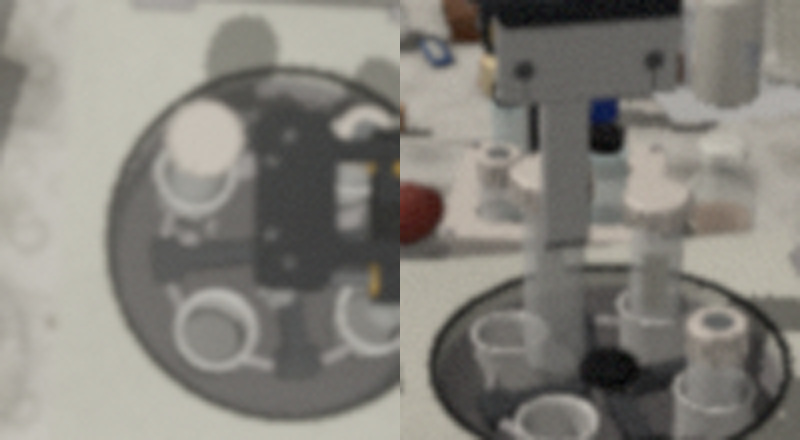

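The tall tube hangs over bucket G at x≈548 in the side half, and bucket N is now visibly empty, rim centre at (216,330) in the top half. The tube looks off-centre on the finger in x, so I'll check that numerically.

```bash
python3 - <<'E'
from geo import *
np.set_printoptions(precision=4,suppress=True)
print("N rim",plane("top",orig((216,330),240,140,4),.078))
def pr(X):
    c=C["side"];p=cv2.projectPoints(np.array(X,float).reshape(1,3),cv2.Rodrigues(c["R"])[0],c["t"],c["intrinsics"],c["dist_coeffs"])[0].ravel()
    return (p-[205,110]+.5)*4-.5+[400,0]
for nm,X in {"foot":(.4602,.0302,.103),"body mid L":(.4457,.0302,.16),"body mid R":(.4747,.0302,.16),"cap L":(.4407,.0302,.205),"captop":(.4602,.0302,.2184),"tip near finger":(.4602,.0302-.022,.1884),"tip L":(.4522,.008,.1884),"tip R":(.4682,.008,.1884)}.items(): print(nm,pr(X))
s=grab_frame("side");cv2.imwrite("pics/g4.png",cv2.resize(s[135:210,225:285],None,fx=8,fy=8,interpolation=cv2.INTER_CUBIC)[:,:,::-1])
E
```

```text
N rim [0.4488 0.1144 0.078 ]
foot [559.0474 379.4805]
body mid L [526.3957 282.6546]
body mid R [587.7347 276.1584]
cap L [512.593  197.8103]
captop [555.0929 166.9165]
tip near finger [564.8904 249.7522]
tip L [547.1235 251.8065]
tip R [582.7484 248.1511]
```

View pics/g4.png

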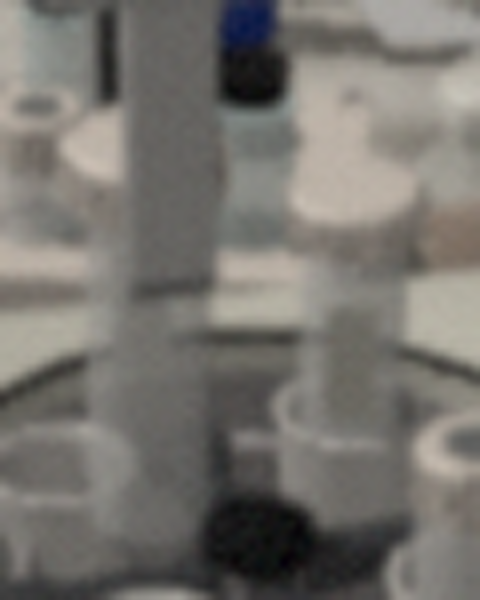

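Body edges are at about 524 and 586 against 526 and 588 predicted, so the tube is central to within 1 mm. The empty N rim measures (0.4488, 0.1144), as expected. Lowering now.

```bash
python3 -m handwheel '[{"travel":[-0.07,-0.05,0],"delta_rot":[0,0,0],"grip":0.3},{"travel":[0,0,1],"delta_rot":[0,0,0],"grip":0.3},{"travel":[0,0,1.2],"delta_rot":[0,0,0],"grip":0.3},{"travel":[0,0,1.2],"delta_rot":[0,0,0],"grip":0.3},{"travel":[0,0,0.8],"delta_rot":[0,0,0],"grip":0.3},{"travel":[0,0,0],"delta_rot":[0,0,0],"grip":0.3},{"travel":[0,0,0],"delta_rot":[0,0,0],"grip":0.3},{"travel":[0,0,0],"delta_rot":[0,0,0],"grip":0.3},{"travel":[0,0,0],"delta_rot":[0,0,0],"grip":0.3}]' 20
```

```text
time: 15.43
tool_pos: [0.4615, 0.029, 0.147]
orientation: [[-1.0, 0.001, 0.001], [0.001, 1.0, 0.0], [-0.001, 0.0, -1.0]]
ft_force: [0.1, -0.1, -0.4]
finger_gap: 0.387
gripper_force: 20.0
```

```bash
python3 -m handwheel '[{"travel":[0.03,0.05,0.8],"delta_rot":[0,0,0],"grip":0.3},{"travel":[0,0,0.8],"delta_rot":[0,0,0],"grip":0.3},{"travel":[0,0,0.6],"delta_rot":[0,0,0],"grip":0.3},{"travel":[0,0,0.3],"delta_rot":[0,0,0],"grip":0.3},{"travel":[0,0,0.2],"delta_rot":[0,0,0],"grip":0.3},{"travel":[0,0,0.08],"delta_rot":[0,0,0],"grip":0.3},{"travel":[0,0,0],"delta_rot":[0,0,0],"grip":0.3},{"travel":[0,0,0],"delta_rot":[0,0,0],"grip":0.3},{"travel":[0,0,0],"delta_rot":[0,0,0],"grip":0.3},{"travel":[0,0,0],"delta_rot":[0,0,0],"grip":0.3}]' 20
```

```text
time: 16.27
tool_pos: [0.4607, 0.0294, 0.1187]
orientation: [[-1.0, 0.001, 0.0], [0.001, 1.0, 0.0], [-0.0, 0.0, -1.0]]
ft_force: [0.4, -0.6, 1.4]
finger_gap: 0.387
gripper_force: 20.0
```

```bash
python3 -m handwheel '[{"travel":[0,0,0.05],"delta_rot":[0,0,0],"grip":0.3},{"travel":[0,0,0],"delta_rot":[0,0,0],"grip":0.3},{"travel":[0,0,0],"delta_rot":[0,0,0],"grip":0.3},{"travel":[0,0,0],"delta_rot":[0,0,0],"grip":0.3}]' 20
```

```text
time: 16.6
tool_pos: [0.4614, 0.0294, 0.1187]
orientation: [[-1.0, 0.001, 0.001], [0.001, 1.0, 0.0], [-0.001, 0.0, -1.0]]
ft_force: [1.1, -0.8, 5.4]
finger_gap: 0.388
gripper_force: 20.0
```

It's seated at the same height as in its first bucket (+5.4 N). Releasing and going to the rack's short tube.

```bash
python3 -m handwheel '[{"travel":[0,0,0],"delta_rot":[0,0,0],"grip":0.65},{"travel":[0,0,0],"delta_rot":[0,0,0],"grip":0.65},{"travel":[0,0,0],"delta_rot":[0,0,0],"grip":0.65},{"travel":[0,0,-1],"delta_rot":[0,0,0],"grip":0.65},{"travel":[0,0,-2.5],"delta_rot":[0,0,0],"grip":0.65},{"travel":[0,0,-3],"delta_rot":[0,0,0],"grip":0.65},{"travel":[0,0,-2],"delta_rot":[0,0,0],"grip":0.65},{"travel":[-0.05,2,0],"delta_rot":[0,0,0],"grip":0.55},{"travel":[-0.1,3,0],"delta_rot":[0,0,0],"grip":0.55},{"travel":[-0.1,3,0],"delta_rot":[0,0,0],"grip":0.55},{"travel":[-0.1,3,0],"delta_rot":[0,0,0],"grip":0.55},{"travel":[-0.1,3,0],"delta_rot":[0,0,0],"grip":0.55},{"travel":[-0.1,3,0],"delta_rot":[0,0,0],"grip":0.55},{"travel":[-0.1,3,0],"delta_rot":[0,0,0],"grip":0.55},{"travel":[-0.1,3,0],"delta_rot":[0,0,0],"grip":0.55},{"travel":[-0.1,2.5,0],"delta_rot":[0,0,0],"grip":0.55},{"travel":[-0.1,1.7,0],"delta_rot":[0,0,0],"grip":0.55},{"travel":[0,0,0],"delta_rot":[0,0,0],"grip":0.55},{"travel":[0,0,0],"delta_rot":[0,0,0],"grip":0.55},{"travel":[0,0,0],"delta_rot":[0,0,0],"grip":0.55}]' 20;python3 -m handwheel '[{"travel":[0,0,0],"delta_rot":[0,0,0],"grip":0.55},{"travel":[0,0,0],"delta_rot":[0,0,0],"grip":0.55},{"travel":[0,0,0],"delta_rot":[0,0,0],"grip":0.55}]' 20
```

```text
time: 18.27
tool_pos: [0.4703, 0.2996, 0.2028]
orientation: [[-1.0, 0.002, -0.001], [0.002, 1.0, -0.002], [0.001, -0.002, -1.0]]
ft_force: [0.4, 0.1, -0.6]
finger_gap: 0.549
gripper_force: 0.0
time: 18.52
tool_pos: [0.4707, 0.3002, 0.2033]
orientation: [[-1.0, 0.003, 0.0], [0.003, 1.0, -0.0], [-0.0, -0.0, -1.0]]
ft_force: [0.2, 0.5, 0.1]
finger_gap: 0.549
gripper_force: 0.0
```

```bash
python3 -m handwheel '[{"travel":[0,0.08,1.1],"delta_rot":[0,0,-0.002],"grip":0.55},{"travel":[0,0,2.5],"delta_rot":[0,0,0],"grip":0.55},{"travel":[0,0,3],"delta_rot":[0,0,0],"grip":0.55},{"travel":[0,0,3],"delta_rot":[0,0,0],"grip":0.55},{"travel":[0,0,2],"delta_rot":[0,0,0],"grip":0.55},{"travel":[0,0,1.5],"delta_rot":[0,0,0],"grip":0.55},{"travel":[0,0,1],"delta_rot":[0,0,0],"grip":0.55},{"travel":[0,0,0],"delta_rot":[0,0,0],"grip":0.55},{"travel":[0,0,0],"delta_rot":[0,0,0],"grip":0.55},{"travel":[0,0,0],"delta_rot":[0,0,0],"grip":0.55},{"travel":[0,0,0],"delta_rot":[0,0,0],"grip":0.55},{"travel":[0,0,0],"delta_rot":[0,0,0],"grip":0.25},{"travel":[0,0,0],"delta_rot":[0,0,0],"grip":0.25},{"travel":[0,0,0],"delta_rot":[0,0,0],"grip":0.25},{"travel":[0,0,0],"delta_rot":[0,0,0],"grip":0.25},{"travel":[0,0,0],"delta_rot":[0,0,0],"grip":0.25},{"travel":[0,0,0],"delta_rot":[0,0,0],"grip":0.25}]' 20
```

```text
time: 19.93
tool_pos: [0.4707, 0.3024, 0.0625]
orientation: [[-1.0, -0.001, 0.0], [-0.001, 1.0, 0.0], [-0.0, 0.0, -1.0]]
ft_force: [-1.1, -0.2, 2.4]
finger_gap: 0.312
gripper_force: 20.0
```

```bash
python3 -m handwheel '[{"travel":[0,0,-0.6],"delta_rot":[0,0,0],"grip":0.25},{"travel":[0,0,-1.4],"delta_rot":[0,0,0],"grip":0.25},{"travel":[0,0,-2.5],"delta_rot":[0,0,0],"grip":0.25},{"travel":[0,0,-2.5],"delta_rot":[0,0,0],"grip":0.25},{"travel":[0,0,-2],"delta_rot":[0,0,0],"grip":0.25},{"travel":[0,0,-1],"delta_rot":[0,0,0],"grip":0.25},{"travel":[0,0,0],"delta_rot":[0,0,0],"grip":0.25},{"travel":[0.17,-1.4,0],"delta_rot":[0,0,0],"grip":0.25},{"travel":[0.25,-2.2,0],"delta_rot":[0,0,0],"grip":0.25},{"travel":[0.25,-2.2,0],"delta_rot":[0,0,0],"grip":0.25},{"travel":[0.25,-2.2,0],"delta_rot":[0,0,0],"grip":0.25},{"travel":[0.25,-2.2,0],"delta_rot":[0,0,0],"grip":0.25},{"travel":[0.25,-2.2,0],"delta_rot":[0,0,0],"grip":0.25},{"travel":[0.25,-2.2,0],"delta_rot":[0,0,0],"grip":0.25},{"travel":[0.25,-2.2,0],"delta_rot":[0,0,0],"grip":0.25},{"travel":[0.25,-2,0],"delta_rot":[0,0,0],"grip":0.25},{"travel":[0,0,0],"delta_rot":[0,0,0],"grip":0.25},{"travel":[0,0,0],"delta_rot":[0,0,0],"grip":0.25},{"travel":[0,0,0],"delta_rot":[0,0,0],"grip":0.25},{"travel":[0,0,0],"delta_rot":[0,0,0],"grip":0.25}]' 20; python3 -m handwheel '[{"travel":[0,0,0],"delta_rot":[0,0,0],"grip":0.25},{"travel":[0,0,0],"delta_rot":[0,0,0],"grip":0.25}]'; python3 - <<'E'
from rig import *
import cv2,numpy as np
o=[]
for n,x,y in(("top",240,140),("side",205,110)):
    o.append(cv2.resize(grab_frame(n)[y:y+110,x:x+100],None,fx=4,fy=4,interpolation=cv2.INTER_CUBIC))
cv2.imwrite("pics/g5.png",np.hstack(o)[:,:,::-1])
E
```

```text
time: 21.6
tool_pos: [0.4486, 0.1151, 0.1616]
orientation: [[-1.0, -0.003, -0.001], [-0.003, 1.0, 0.0], [0.001, 0.0, -1.0]]
ft_force: [-0.0, 0.1, -0.7]
finger_gap: 0.31
gripper_force: 20.0
time: 21.77
tool_pos: [0.4489, 0.1151, 0.162]
orientation: [[-1.0, -0.003, -0.0], [-0.003, 1.0, 0.0], [0.0, 0.0, -1.0]]
ft_force: [-0.2, -0.8, -1.1]
finger_gap: 0.314
gripper_force: 20.0
```

View pics/g5.png

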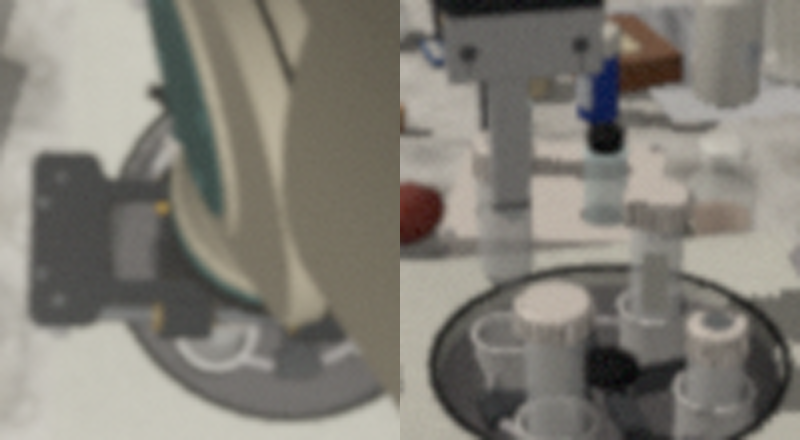

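The short tube hangs upright beside its bucket's line (x≈506 in the side half), and the tall tube stands in G at (553,300). Lowering in two steps.

```bash
python3 -m handwheel '[{"travel":[0,-0.07,1],"delta_rot":[0,0,0.003],"grip":0.25},{"travel":[0,0,1.3],"delta_rot":[0,0,0],"grip":0.25},{"travel":[0,0,1.3],"delta_rot":[0,0,0],"grip":0.25},{"travel":[0,0,0.9],"delta_rot":[0,0,0],"grip":0.25},{"travel":[0,0,0],"delta_rot":[0,0,0],"grip":0.25},{"travel":[0,0,0],"delta_rot":[0,0,0],"grip":0.25},{"travel":[0,0,0],"delta_rot":[0,0,0],"grip":0.25},{"travel":[0,0,0],"delta_rot":[0,0,0],"grip":0.25}]' 20
```

```text
time: 22.53
tool_pos: [0.4495, 0.1137, 0.1177]
orientation: [[-1.0, 0.002, 0.001], [0.002, 1.0, 0.0], [-0.001, 0.0, -1.0]]
ft_force: [0.1, -0.5, 0.7]
finger_gap: 0.311
gripper_force: 20.0
```

```bash
python3 -m handwheel '[{"travel":[0,0.05,0.8],"delta_rot":[0,0,0],"grip":0.25},{"travel":[0,0,0.8],"delta_rot":[0,0,0],"grip":0.25},{"travel":[0,0,0.7],"delta_rot":[0,0,0],"grip":0.25},{"travel":[0,0,0.4],"delta_rot":[0,0,0],"grip":0.25},{"travel":[0,0,0.2],"delta_rot":[0,0,0],"grip":0.25},{"travel":[0,0,0.12],"delta_rot":[0,0,0],"grip":0.25},{"travel":[0,0,0.05],"delta_rot":[0,0,0],"grip":0.25},{"travel":[0,0,0],"delta_rot":[0,0,0],"grip":0.25},{"travel":[0,0,0],"delta_rot":[0,0,0],"grip":0.25},{"travel":[0,0,0],"delta_rot":[0,0,0],"grip":0.25},{"travel":[0,0,0],"delta_rot":[0,0,0],"grip":0.25}]' 20
```

```text
time: 23.45
tool_pos: [0.4494, 0.114, 0.0873]
orientation: [[-1.0, 0.002, 0.001], [0.002, 1.0, 0.0], [-0.001, 0.0, -1.0]]
ft_force: [-2.5, -0.7, 10.4]
finger_gap: 0.312
gripper_force: 20.0
```

Seated at the expected height (+10 N). Releasing and backing off clear of everything, then a last look.

```bash
python3 -m handwheel '[{"travel":[0,0,-0.05],"delta_rot":[0,0,0],"grip":0.55},{"travel":[0,0,0],"delta_rot":[0,0,0],"grip":0.55},{"travel":[0,0,0],"delta_rot":[0,0,0],"grip":0.55},{"travel":[0,0,0],"delta_rot":[0,0,0],"grip":0.55},{"travel":[0,0,-1],"delta_rot":[0,0,0],"grip":0.55},{"travel":[0,0,-2.5],"delta_rot":[0,0,0],"grip":0.55},{"travel":[0,0,-3],"delta_rot":[0,0,0],"grip":0.55},{"travel":[0,0,-3],"delta_rot":[0,0,0],"grip":0.55},{"travel":[0,0,-3],"delta_rot":[0,0,0],"grip":0.55},{"travel":[0,0,-1],"delta_rot":[0,0,0],"grip":0.55},{"travel":[1,2,0],"delta_rot":[0,0,0],"grip":0.55},{"travel":[1,3.5,0],"delta_rot":[0,0,0],"grip":0.55},{"travel":[1,3.5,0],"delta_rot":[0,0,0],"grip":0.55},{"travel":[1,3.5,0],"delta_rot":[0,0,0],"grip":0.55},{"travel":[1,3.5,0],"delta_rot":[0,0,0],"grip":0.55},{"travel":[1,3.5,0],"delta_rot":[0,0,0],"grip":0.55},{"travel":[1,3.5,0],"delta_rot":[0,0,0],"grip":0.55},{"travel":[1,3.5,0],"delta_rot":[0,0,0],"grip":0.55},{"travel":[1,3.5,0],"delta_rot":[0,0,0],"grip":0.55},{"travel":[1,3.5,0],"delta_rot":[0,0,0],"grip":0.55}]' 20
python3 -m handwheel '[{"travel":[1,3.5,0],"delta_rot":[0,0,0],"grip":0.55},{"travel":[1,3.5,0],"delta_rot":[0,0,0],"grip":0.55},{"travel":[1,3.5,0],"delta_rot":[0,0,0],"grip":0.55},{"travel":[1,3.5,0],"delta_rot":[0,0,0],"grip":0.55},{"travel":[1,2,0],"delta_rot":[0,0,0],"grip":0.55},{"travel":[0,0,0],"delta_rot":[0,0,0],"grip":0.55},{"travel":[0,0,0],"delta_rot":[0,0,0],"grip":0.55},{"travel":[0,0,0],"delta_rot":[0,0,0],"grip":0.55},{"travel":[0,0,0],"delta_rot":[0,0,0],"grip":0.55},{"travel":[0,0,0],"delta_rot":[0,0,0],"grip":0.55}]' 20; python3 - <<'E'
from rig import *
import cv2,numpy as np
t=grab_frame("top");s=grab_frame("side")
f=lambda i,x,y,w,h:cv2.resize(i[y:y+h,x:x+w],(400,int(400*h/w)),interpolation=cv2.INTER_CUBIC)
a=f(t,150,130,220,130);b=f(s,185,100,130,130)
a=cv2.copyMakeBorder(a,0,b.shape[0]-a.shape[0],0,0,cv2.BORDER_CONSTANT)
cv2.imwrite("pics/end.png",np.hstack([a,b])[:,:,::-1])
E
```

```text
time: 25.12
tool_pos: [0.3487, 0.4506, 0.2216]
orientation: [[-1.0, 0.002, -0.0], [0.002, 1.0, -0.001], [0.0, -0.001, -1.0]]
ft_force: [0.8, 1.0, 0.3]
finger_gap: 0.551
gripper_force: 0.0
time: 25.95
tool_pos: [0.3013, 0.6079, 0.2222]
orientation: [[-1.0, 0.004, 0.001], [0.004, 1.0, -0.001], [-0.001, -0.001, -1.0]]
ft_force: [-0.2, -0.3, 0.5]
finger_gap: 0.548
gripper_force: 0.0
```

View pics/end.png

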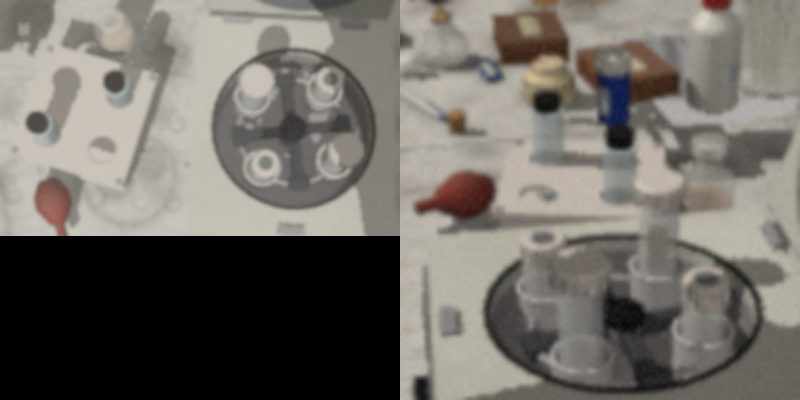

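Both talls, at (256,83) and (345,152) in the top half, face each other across the hub, and so do both shorts, at (325,82) and (262,163). Both glass tubes stand in the rack at (37,123) and (115,83), all upright.

```bash
python3 -c "from rig import *;print(hand_in())"
```

```text
the job is handed in; nothing more can be done
None
```

I handed the job in at about 26 s: the two tall tubes stand in opposite buckets, the two short ones in opposite buckets, and both glass tubes are in the bench rack; each tube I moved touched down at its expected height, and the last pictures show all six upright.

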